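# Level two shelf jacks

## Robot

A 6-joint arm with a two-finger parallel gripper is mounted at the origin on the work surface. World frame = base frame: x ahead of the robot, y to its left, z up, the work surface at z = 0. Lengths are in m, angles in degrees, forces in N, time in s.
With the tool pointing down it reaches from about 0.375 to 0.9 m from the base axis. Payload 3.1 kg.
Tool frame: the origin (TCP) lies between the finger pads; the fingertips stand 11 mm ahead of it and the grasp point (between the pads) lies 8 mm behind it; z points along the fingers, y is the line along which they close (so a half turn about z gives the same grasp; the last joint's range is limited). The gripper opens to 87 mm and grips with 3 to 60 N. Pads are 19 mm wide; open, the fingers measure 117 mm over their backs; the gripper's body (75 mm by 190 mm) begins 51 mm behind the grasp point.
Start: joints at [65.69, 30.224, 82.088, -0, 67.689, -10.227], TCP at [0.152, 0.606, 0.234] pointing down, gripper open.
Joint ranges: [-176.69, 176.69], [-43.24, 126.21], [12.49, 139.97], [-82, 262], [0, 151.66], [-163.58, 163.58]. Speed limits (degrees/s): [159.86, 159.86, 180, 180, 180, 180].

## Interface

Orientations are given as a 3x3 rotation matrix whose columns are the frame's x, y, z axes.
In Python, from rig import bot gives the robot as it stands.
- The arm moves only by the tool apply_moves, never from a script. Its argument "steps" is a list that holds one entry, the list of rows, each a list of 7 numbers: the shift along the tool's x, y, z in cm, then the turn, a rotation vector about the tool's x, y, z in degrees, then the gripper command: -1 is shut, 1 is fully open, values between are in proportion. In form: [[[dx, dy, dz, rx, ry, rz, jaw], ...]]. A call has 1 to 20 rows; each row is the pose to reach, as a shift and turn from the pose commanded when the call began, along the tool's axes at that moment; what a row does not reach only later rows make up. A row lasts 1/8 s, in which the tool goes at most 62.5 mm and 10.7 degrees, less where a joint would pass 70% of its speed; a pose out of reach is approached as far as the arm can. A call with a gripper value outside its range is refused whole. The fingers move at their own pace and stop on an object; the grip force is fixed at half the most. Time passes only in rows, so rows that repeat a pose let the fingers close. It gives the time, the measured TCP pose, the force, the opening and the grip force at its end, in the units of the state.
- bot.read_state(): the state, without advancing time (a new reading comes with each control period).
- bot.capture(name): name is "scene" or "side" or "wrist"; returns the picture (384x512x3 uint8, blue, green, red); there is no depth.
- bot.camera_model(name): a dict with "intrinsics" (3x3 intrinsics, pixels), "R" (3x3) and "t" (3): a world point X has camera coordinates R X + t. Camera axes: x right, y down, z forward; pixel columns grow to the right and rows downward; lengths in m; the calibration is good to about 2 mm. A picture is of the moment at which its call begins: read the wrist's pose just before it. camera_model takes no time and is no camera call; for the wrist camera it gives the pose at the moment of the call.
- bot.hand_in(): hands the job in; it is judged then, once.
The state is a dict: "time_s": time; "joint_positions": joint angles; "qvel": joint speeds; "tau": joint torques, N m; "position": TCP position; "tcp_rot": TCP orientation; "force": force on the tool from outside, world axes, zero at the start; "moment": the same for the moment, N m; "opening": opening from 0.0 (shut) to 1.0 (fully open); "grasp_force": force on a finger pad.
Only numpy, scipy, OpenCV 4.12 (cv2) and the standard library are available. Lean on these libraries where they do the work, as an engineer would, in place of code of your own. Each camera call takes 0.05 s, during which the arm holds its last target. There are 200 camera calls.

## Task

A little display shelf will be laid across the red and the blue jack on the shop counter. Spin the red knurled collar up its threaded rod until it is level with the blue collar, then let go; leave the blue and the green collar as they are.

Things in the scene. Friction and masses are not known exactly. Their poses are not given: they have to be found in the camera images.
- red_center (a point): Centre of the RED knurled collar, the one to spin: a cylinder 44 mm across, 40 mm tall, on the axis of an upright threaded rod; z up. Seen from above, anticlockwise raises it, 30 mm per radian (quick-rise thread), so the grip must rise with it. Starts 19 to 42 mm below blue: at most 1.4 rad does it in one grasp. Light friction (0.1 N m); stays where left.
- red_jack: Jack that carries the red collar, bolted to the counter; origin under its foot, at counter height. Foot 90 mm across, 22 mm high; fixed rod 18 mm across, its top 110 mm above the counter. The collar's centre travels from 70 to 118 mm above the counter; low, the rod stands up to 20 mm out of its top. All three jacks are alike and swap places.
- blue_center (a point): Centre (20 mm below its top) of the BLUE collar, of the same size on its own identical jack: the height to match. Not to be moved.
- green_center (a point): Centre (20 mm below its top) of the GREEN collar, of the same size on its own identical jack, at any height: a bystander, not to be moved.
Not all that is in view belongs to the job. Leave any pink or turquoise look-alike of the red_jack alone. What is shaped like the part that bears blue_center but pink or yellow is not meant.

How it is judged (in metres and radians):
At the end, for the whole second after the job is handed in: The red collar stands level with the blue one to within 8 mm, and stays there, released (z of red_center in the frame of blue_center between -0.008 and 0.008 m); the robot touches nothing.
It fails at once if the blue collar is moved more than 4 mm along its rod (distance of blue_center from where it was at the start of the episode above 0.004 m).
It fails at once if the green collar is moved more than 4 mm along its rod (distance of green_center from where it was at the start of the episode above 0.004 m).
It also fails if it takes over 29 s, if anything falls off the work surface, if the arm or the gripper's body presses on something with over 40 N, if the wrist force passes 120 N, or if a joint passes its speed limit or range.

## Working session

There is one attempt and no reset: what is moved stays moved. The work goes in short steps, Python scripts to look and compute and a tool call to move; the robot and the scene stay as the last step left them, time stands still between calls to the robot, and variables do not carry over. Pictures are saved under pics/ and viewed, at most 10 in all, crops included, and the job is handed in when it is done.

Besides the shell and the picture viewer there is one more tool, called after "Emit:" as a command line: name --argument value ..., lists and objects as JSON in quotes. apply_moves: Moves the arm, as the interface text tells. Its arguments: {"type":"object","properties":{"steps":{"type":"array","items":{"type":"array","items":{"type":"array","items":{"type":"number"}}}}},"required":["steps"]}

```bash
mkdir -p pics
python3 - <<'E'
from rig import bot
import cv2,numpy as np
a=[bot.capture(n) for n in("scene","side")]
for n,i in zip(("scene","side"),a):
    cv2.imwrite(f"pics/{n}0.png",i); c=bot.camera_model(n); print(n,-c["R"].T@c["t"],c["R"][2],c["intrinsics"][0,0])
cv2.imwrite("pics/both.png",cv2.resize(np.vstack(a),(800,1200))[:, :]) 
print(bot.read_state()["tcp_rot"])
E
```

```text
scene [ 0.9643697  -0.15165     0.67790291] [-0.55147679  0.25840696 -0.79315774] 383.5662744325197
side [ 0.46844897 -0.54728563  0.71015841] [ 0.04797822  0.6947303  -0.71766838] 392.15725568141755
[[-9.69939288e-01  2.43345749e-01 -7.89674589e-04]
 [ 2.43346804e-01  9.69937704e-01 -1.78445621e-03]
 [ 3.31695326e-04 -1.92297897e-03 -9.99998096e-01]]
```

View pics/scene0.png

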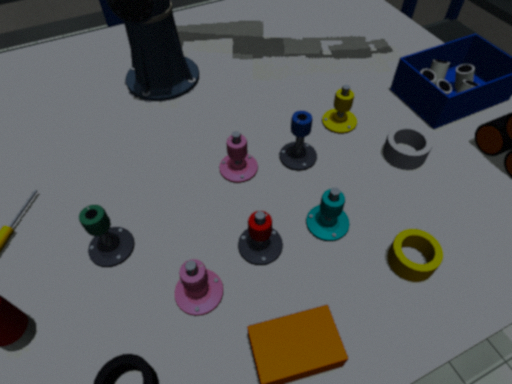

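View pics/side0.png

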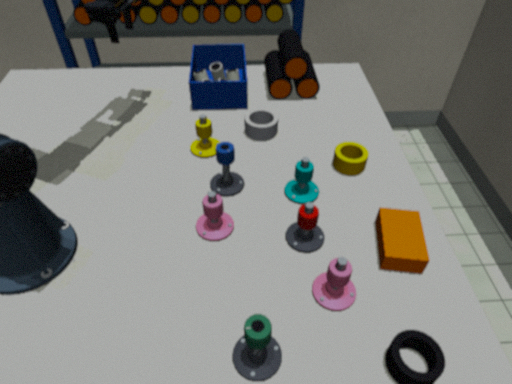

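The red candidate is at scene (260,228) / side (308,218). Possible look-alikes:
- Pink at scene (237,150) and (194,275).
- Turquoise at scene (332,203).
- Yellow at scene (343,100).
- A red cup at scene (8,325).

I choose the red collar on the dark grey foot. Blue is at scene (301,124) and green at (95,218).

```bash
cat > h.py <<'E'
import cv2,numpy as np
from rig import bot
# hue lo,hi (OpenCV), and per-view pixel seeds
HUE={"red":(174,186),"blue":(105,125),"green":(65,85),"pink":(150,173),"turq":(86,98),"yellow":(22,34)}
def blob(img,col,seed,r=32,smin=110):
    hsv=cv2.cvtColor(img,cv2.COLOR_BGR2HSV).astype(int); lo,hi=HUE[col]
    h=hsv[...,0]; h=np.where((h<10)&(col=="red"),h+180,h)
    m=((h>=lo)&(h<=hi)&(hsv[...,1]>=smin)&(hsv[...,2]>25)).astype(np.uint8)
    w=np.zeros_like(m); cv2.circle(w,seed,r,1,-1)
    cs,_=cv2.findContours(m*w,cv2.RETR_EXTERNAL,cv2.CHAIN_APPROX_NONE)
    c=cv2.convexHull(max(cs,key=cv2.contourArea)); M=cv2.moments(c)
    return np.array([M["m10"]/M["m00"],M["m01"]/M["m00"]]),cv2.boundingRect(c)
def P(c): return c["intrinsics"]@np.c_[c["R"],c["t"]]
def tri(c1,p1,c2,p2):
    X=cv2.triangulatePoints(P(c1),P(c2),p1.reshape(2,1),p2.reshape(2,1)); X=(X[:3]/X[3]).ravel()
    q=P(c1)@np.r_[X,1]; return X,np.linalg.norm(q[:2]/q[2]-p1)
E
python3 - <<'E'
from h import *
S=cv2.imread("pics/scene0.png");D=cv2.imread("pics/side0.png")
cs,cd=bot.camera_model("scene"),bot.camera_model("side")
for n,a,b,s in [("red",(260,228),(308,218),110),("blue",(301,124),(225,154),110),("green",(95,218),(257,330),80),("pink",(237,150),(213,207),70),("pink",(194,275),(339,273),70),("turq",(332,203),(303,172),100),("yellow",(343,100),(204,130),100)]:
    r=17 if n in("pink","turq","yellow") else 30
    p,bp=blob(S,n,a,r,s);q,bq=blob(D,n,b,r,s)
    X,e=tri(cs,p,cd,q); print(n,X.round(4),round(e,2),bp,bq)
c=np.hstack([cv2.resize(S[185:275,210:310],(400,360),interpolation=2),cv2.resize(D[180:270,258:358],(400,360),interpolation=2)])
cv2.imwrite("pics/crop.png",c)
E
```

```text
red [0.6181 0.0109 0.074 ] 0.21 (248, 212, 24, 30) (298, 204, 21, 26)
blue [0.4409 0.1962 0.1074] 0.29 (292, 111, 20, 27) (217, 142, 16, 24)
green [ 0.4907 -0.2611  0.1121] 1.8 (79, 205, 26, 21) (245, 315, 26, 35)
pink [0.4132 0.0546 0.0585] 0.21 (223, 135, 30, 33) (200, 194, 29, 31)
pink [ 0.6566 -0.1334  0.0641] 0.71 (179, 260, 33, 33) (323, 259, 29, 32)
turq [0.6302 0.1612 0.059 ] 1.21 (316, 189, 30, 32) (290, 161, 25, 29)
yellow [0.3801 0.3518 0.0558] 1.5 (330, 89, 24, 29) (192, 118, 26, 30)
```

View pics/crop.png

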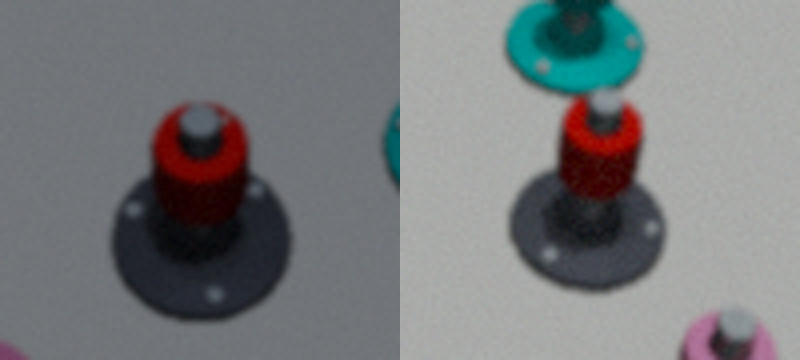

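The crop confirms it: red collar on a grey foot, with the rod standing out of its top. Red is about 33 mm below blue. I'll hover over red with the tool's y axis turned to about -36°.

Emit:
apply_moves --steps '[[[-6, -4.6, -0.5, 0, 0, 8, 1], [-12, -9.3, -1, 0, 0, 16, 1], [-18, -14, -1.6, 0, 0, 24, 1], [-24, -18.6, -1.6, 0, 0, 32, 1], [-30, -23.2, -1.6, 0, 0, 42, 1], [-36, -28, -1.6, 0, 0, 52, 1], [-42, -32.5, -1.6, 0, 0, 62, 1], [-48, -37.2, -1.6, 0, 0, 72, 1], [-54, -41.8, -1.6, 0, 0, 82, 1], [-59.7, -46.4, -1.6, 0, 0, 92, 1], [-59.7, -46.4, -1.6, 0, 0, 102, 1], [-59.7, -46.4, -1.6, 0, 0, 112, 1], [-59.7, -46.4, -1.6, 0, 0, 112, 1], [-59.7, -46.4, -1.6, 0, 0, 112, 1], [-59.7, -46.4, -1.6, 0, 0, 112, 1]]]'

```text
time_s: 1.98
position: [0.6168, 0.0124, 0.2492]
tcp_rot: [[0.587, 0.809, -0.002], [0.809, -0.587, 0.001], [-0.001, -0.002, -1.0]]
force: [0.3, 0.4, 0.4]
opening: 1.0
grasp_force: 0.0
```

Run:
```python
from h import *
s=bot.read_state(); print(s["time_s"],s["position"],s["tcp_rot"],s["joint_positions"])
c=bot.camera_model("wrist");w=bot.capture("wrist");cv2.imwrite("pics/w1.png",w)
print(-c["R"].T@c["t"],c["R"][2])
for X in [(.618,.011,.074),(.441,.196,.107)]:
    q=P(c)@np.r_[X,1];print(q[:2]/q[2])
```

```text
1.975 [0.61679564 0.01244056 0.24924636] [[ 5.87316207e-01  8.09355405e-01 -1.87112004e-03]
 [ 8.09357402e-01 -5.87315996e-01  7.18261510e-04]
 [-5.17609897e-04 -1.93625148e-03 -9.99997992e-01]] [-9.22133076e+00  2.86810028e+01  8.22226558e+01  2.50745459e-02
  6.92087598e+01  2.67365685e+01]
[0.65793561 0.07042205 0.40043765] [-0.15447233 -0.21146223 -0.96510208]
[255.81922808 169.79342015]
[ -9.96441249 130.12965029]
```

View pics/w1.png

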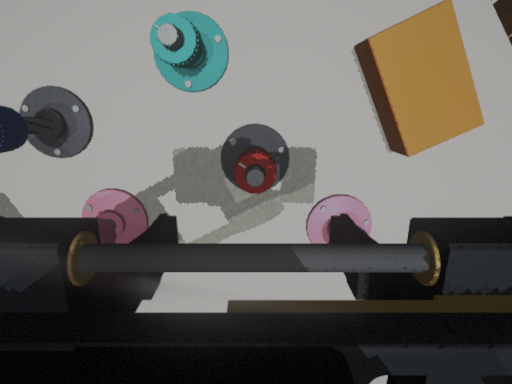

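Run:
```python
from h import *
s=bot.read_state();c=bot.camera_model("wrist");w=cv2.imread("pics/w1.png")
S,D=bot.capture("scene"),bot.capture("side"); cv2.imwrite("pics/s1.png",S);cv2.imwrite("pics/d1.png",D)
p,b=blob(w,"red",(255,170),40);print(p,b)
for n,I,q in(("scene",S,(260,228)),("side",D,(308,218))):
  try:
    pp,bb=blob(I,"red",q,30);print(n,pp,bb)
  except Exception as e:print(n,e)
for n,z in(("scene","pics/scene0.png"),("side","pics/side0.png")):
    pp,bb=blob(cv2.imread(z),"red",dict(scene=(260,228),side=(308,218))[n],30)
    print(n,tri(c,p,bot.camera_model(n),pp))
d=np.linalg.inv(c["intrinsics"]@c["R"])@np.r_[p,1];o=-c["R"].T@c["t"];X=o+d*(.074-o[2])/d[2];print(X)
for T in [(.617,.011,.087)]:
    print("tool shift cm",100*s["tcp_rot"].T@(np.array([X[0],X[1],.079])-s["position"]))
```

```text
[254.76646777 170.92418392] (234, 148, 42, 45)
scene [259.58053097 226.16253687] (248, 212, 24, 30)
side [307.3027957  217.04473118] (298, 205, 20, 25)
scene (array([0.61697747, 0.01108648, 0.07326165]), np.float64(0.6586497079672605))
side (array([0.61757144, 0.01042739, 0.07427272]), np.float64(0.9501189022964192))
[0.61655148 0.01070067 0.074     ]
tool shift cm [-0.16472232  0.10169283 17.04336186]
```

The wrist ray agrees with the two fixed views: red is at (0.617, 0.011, 0.074). Now I descend and grip.

Emit:
apply_moves --steps '[[[-0.1, 0.1, 3, 0, 0, 0, 1], [-0.1, 0.1, 7, 0, 0, 0, 1], [-0.1, 0.1, 11, 0, 0, 0, 1], [-0.1, 0.1, 14, 0, 0, 0, 1], [-0.1, 0.1, 16, 0, 0, 0, 1], [-0.1, 0.1, 17.7, 0, 0, 0, 1], [-0.1, 0.1, 17.7, 0, 0, 0, 1], [-0.1, 0.1, 17.7, 0, 0, 0, -1], [-0.1, 0.1, 17.7, 0, 0, 0, -1], [-0.1, 0.1, 17.7, 0, 0, 0, -1], [-0.1, 0.1, 17.7, 0, 0, 0, -1], [-0.1, 0.1, 17.7, 0, 0, 0, -1]]]'

```text
time_s: 3.62
position: [0.6175, 0.01, 0.0726]
tcp_rot: [[0.59, 0.808, -0.002], [0.808, -0.59, 0.001], [-0.0, -0.003, -1.0]]
force: [-4.7, 5.9, 3.8]
opening: 0.517
grasp_force: 3.1
```

Emit:
apply_moves --steps '[[[0, 0, 0, 0, 0, 0, -1], [0, 0, 0, 0, 0, 0, -1], [0, 0, 0, 0, 0, 0, -1], [0, 0, -0.21, 0, 0, -4, -1], [0, 0, -0.42, 0, 0, -8, -1], [0, 0, -0.63, 0, 0, -12, -1], [0, 0, -0.84, 0, 0, -16, -1], [0, 0, -1.05, 0, 0, -20, -1], [0, 0, -1.26, 0, 0, -24, -1], [0, 0, -1.47, 0, 0, -28, -1], [0, 0, -1.68, 0, 0, -32, -1], [0, 0, -1.89, 0, 0, -36, -1]]]'

```text
time_s: 5.12
position: [0.6178, 0.0101, 0.0914]
tcp_rot: [[-0.0, 1.0, -0.001], [1.0, 0.0, 0.001], [0.001, -0.001, -1.0]]
force: [-2.8, 3.4, 1.7]
opening: 0.498
grasp_force: 30.0
```

Forces stay small and the grip is firm, so I continue the turn to 64°.

Emit:
apply_moves --steps '[[[0, 0, -0.21, 0, 0, -4, -1], [0, 0, -0.42, 0, 0, -8, -1], [0, 0, -0.63, 0, 0, -12, -1], [0, 0, -0.84, 0, 0, -16, -1], [0, 0, -1.05, 0, 0, -20, -1], [0, 0, -1.26, 0, 0, -24, -1], [0, 0, -1.47, 0, 0, -28, -1], [0, 0, -1.47, 0, 0, -28, -1], [0, 0, -1.47, 0, 0, -28, -1]]]'

```text
time_s: 6.25
position: [0.6184, 0.0101, 0.1061]
tcp_rot: [[-0.467, 0.884, 0.0], [0.884, 0.467, 0.001], [0.001, 0.0, -1.0]]
force: [-0.9, 4.1, 2.5]
opening: 0.502
grasp_force: 30.0
```

Emit:
apply_moves --steps '[[[0, 0, 0, 0, 0, 0, 1], [0, 0, 0, 0, 0, 0, 1], [0, 0, 0, 0, 0, 0, 1], [0, 0, 0, 0, 0, 0, 1], [0, 0, 0, 0, 0, 0, 1], [0, 0, 0, 0, 0, 0, 1], [0, 0, -2, 0, 0, 0, 1], [0, 0, -5, 0, 0, 0, 1], [0, 0, -9, 0, 0, 0, 1], [0, 0, -14, 0, 0, 0, 1], [0, 0, -17, 0, 0, 0, 1], [0, 0, -17, 0, 0, 0, 1]]]'

```text
time_s: 7.75
position: [0.62, 0.0093, 0.2792]
tcp_rot: [[-0.468, 0.884, 0.007], [0.884, 0.468, -0.001], [-0.004, 0.005, -1.0]]
force: [0.5, 0.5, -0.6]
opening: 1.004
grasp_force: 0.0
```

Run:
```python
from h import *
s=bot.read_state(); print(s["time_s"],s["position"],s["opening"])
S,D=bot.capture("scene"),bot.capture("side"); cv2.imwrite("pics/s2.png",S);cv2.imwrite("pics/d2.png",D)
cs,cd=bot.camera_model("scene"),bot.camera_model("side")
for n,a,b,m in [("red",(260,218),(309,205),110),("blue",(301,124),(225,154),110),("green",(95,218),(257,330),80)]:
    p,bp=blob(S,n,a,30,m);q,bq=blob(D,n,b,30,m); print(n,*tri(cs,p,cd,q),bp,bq)
cv2.imwrite("pics/c2.png",cv2.resize(np.vstack([np.hstack([S[170:260,210:310],S[85:175,250:350]]),np.hstack([D[165:255,258:358],D[115:205,175:275]])]),(640,576),interpolation=2))
```

```text
7.75 [0.62004016 0.00928644 0.2792407 ] 1.0041941798701002
red [0.6187773  0.01059901 0.10822032] 0.11023518564997345 (248, 201, 24, 31) (300, 193, 20, 27)
blue [0.43942431 0.17666675 0.13120107] 3.4145171109127617 (293, 112, 4, 5) (217, 142, 16, 23)
green [ 0.49109258 -0.26072656  0.11050642] 1.4300818228893382 (79, 205, 27, 23) (245, 315, 26, 35)
```

View pics/c2.png

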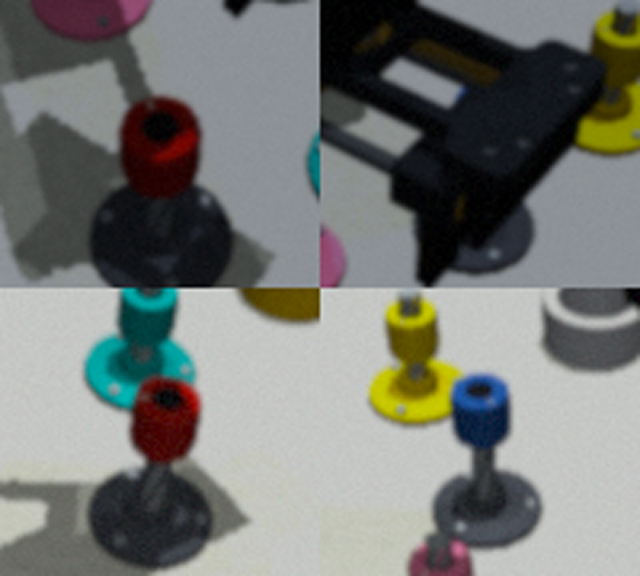

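The crops show red released and standing high, with blue hidden behind the gripper in the scene view. Blue's mask came out a little narrow, so I'll re-measure it with looser thresholds.

Run:
```python
from h import *
cs,cd=bot.camera_model("scene"),bot.camera_model("side")
S0,D0,S2,D2=[cv2.imread(f"pics/{n}.png") for n in("scene0","side0","s2","d2")]
HUE["blue"]=(98,135)
for m in(70,90,110,140):
    p,bp=blob(S0,"blue",(301,124),17,m);q,bq=blob(D0,"blue",(225,154),17,m);X,e=tri(cs,p,cd,q)
    r,_=blob(S2,"red",(260,218),30,m);t,_=blob(D2,"red",(309,205),30,m)
    print(m,X.round(4),round(e,2),bp,bq,"red",tri(cs,r,cd,t)[0].round(4))
```

```text
70 [0.4412 0.1963 0.1072] 0.31 (291, 110, 22, 29) (216, 142, 18, 25) red [0.6186 0.0109 0.1081]
90 [0.4416 0.1961 0.1075] 0.27 (292, 111, 20, 27) (217, 142, 17, 24) red [0.6187 0.0106 0.1082]
110 [0.4409 0.1962 0.1074] 0.29 (292, 111, 20, 27) (217, 142, 16, 24) red [0.6188 0.0106 0.1082]
140 [0.4409 0.1962 0.1074] 0.3 (292, 111, 20, 26) (217, 143, 16, 22) red [0.6188 0.0107 0.1082]
```

Blue stays at 0.107 for every threshold and red at 0.108, so they are level to within about 1 mm. The gripper is clear, so I'm handing in.

```bash
python3 -c "
from rig import bot
print(bot.hand_in())"
```

```text
the job is handed in; nothing more can be done
None
```

The red collar is raised about 34 mm and released at 0.108 m, against the blue collar's measured 0.107 m; the blue and green collars were left untouched, and the job is handed in (no verdict was returned).

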